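# Refill a fridge-door bin in order of height

## Robot

A 6-joint arm with a two-finger parallel gripper is mounted at the origin on the work surface. World frame = base frame: x ahead of the robot, y to its left, z up, the work surface at z = 0. Lengths are in m, angles in rad, forces in N, time in s.
With the tool pointing down it reaches from about 0.375 to 0.975 m from the base axis. Payload 3.8 kg.
Tool frame: the origin (TCP) lies midway between the tips of the shut fingers; the grasp point (between the pads) lies 19 mm behind it; z points along the fingers, y is the line along which they close (so a half turn about z gives the same grasp; the last joint's range is limited). The gripper opens to 85 mm and grips with 20 to 120 N. Pads are 22 mm wide; open, the fingers measure 114 mm over their backs; the gripper's body (76 mm by 85 mm) begins 54 mm behind the grasp point. The pads swing forward as they close: fully open they stand 13 mm farther back than shut.
Start: joints at [-1.278, 0.264, 1.604, -0, 1.274, -0.037], TCP at [0.219, -0.639, 0.231] pointing down, gripper open.
Joint ranges: [-2.63, 2.63], [-0.94, 2.18], [0.31, 2.57], [-1.31, 4.45], [0, 2.66], [-2.55, 2.55]. Speed limits (rad/s): [2.57, 2.57, 3.14, 3.14, 3.14, 3.14].

## Interface

Orientations are given as a rotation vector (axis times angle).
In Python, from workcell import bot, read_camera, camera_info, ticket gives the robot as it stands.
- The arm moves only by the tool servo_tool, never from a script. Its argument "targets" is a list of rows, each an object of numbers: "hand": the closure, from -1 (fully open) to 1 (shut); "x", "y", "z": the shift along the tool's x, y, z as a fraction of full scale; "roll": the turn about the tool's z as a fraction of full scale. In form: [{"hand": .., "x": .., "y": .., "z": .., "roll": ..}, ...]. A call has 1 to 10 rows; each row is the pose to reach, as a shift and turn from the pose commanded when the call began, along the tool's axes at that moment, turning the shorter way round; what a row does not reach only later rows make up. Full scale, the value 1, is 50 cm for a shift and 180 degrees for a turn. A row lasts 1/12 s, in which the tool goes at most 41.7 mm and 7.16 degrees, less where a joint would pass 70% of its speed; a pose out of reach is approached as far as the arm can. A call with a number of a shift or a turn outside -1 to 1 is refused whole. A call with a gripper value outside its range is refused whole. The fingers move at their own pace and stop on an object; "grip_force" is the grip in N (left out, the last holds). Time passes only in rows, so rows that repeat a pose let the fingers close. It gives the time, the measured TCP pose, the force, the opening and the grip force at its end, in the units of the state.
- bot.read_state(): the state, without advancing time (a new reading comes with each control period).
- read_camera(name): name is "scene" or "top" or "wrist"; returns the picture (480x640x3 uint8, red, green, blue); there is no depth.
- camera_info(name): a dict with "fx", "fy", "cx", "cy" (pixels), "eye" and "orientation" of the camera in the world; the wrist camera has in their place "T_tool_cam" (4x4, takes a point from camera to tool coordinates, whose origin is the TCP and whose axes are the flange's). Camera axes: x right, y down, z forward; pixel columns grow to the right and rows downward; lengths in m; the calibration is good to about 2 mm. A picture is of the moment at which its call begins: read the wrist's pose just before it. camera_info takes no time and is no camera call.
- ticket.finish_job(): hands the job in; it is judged then, once.
The state is a dict: "time": time; "q": joint angles; "joint_vel": joint speeds; "joint_torque": joint torques, N m; "tool_pos": TCP position; "tcp_rot": TCP orientation; "wrist_force": force on the tool from outside, world axes, zero at the start; "torque": the same for the moment, N m; "width": opening from 0.0 (shut) to 1.0 (fully open); "grip_force": force on a finger pad.
Only numpy, scipy, OpenCV 4.12 (cv2) and the standard library are available. Lean on these libraries where they do the work, as an engineer would, in place of code of your own. Each camera call takes 0.05 s, during which the arm holds its last target. There are 200 camera calls.

## Task

The bin from the fridge door stands on the counter with a tall milk bottle at one end and a low jar at the other: leave those two in their places and fill the four empty compartments between them, so that the row steps down in height from the milk bottle to the low jar (juice bottle, carton, pickle jar and the two small twin cartons, which share one compartment). Lift the twin cartons together in one grasp and stand them down as a pair, side by side. Set everything down gently and upright on the bin's floor without dropping it, and leave the mug and the food box where they are.

Things in the scene. Friction and masses are not known exactly. Their poses are not given: they have to be found in the camera images.
- bin: Fixed fridge-door bin, white floor, clear walls: 98 mm deep (x; front at -x), 486 long (y), 57 high, walls 3. Origin: centre of underside; inner floor at z = 4 mm. Five grey dividers (2 mm thick, top at z = 40) part it into six compartments, centres y = -200, -120, -40, 40, 120, 200 mm at x = 0, each 78 mm (y) by 92 mm (x) inside.
- milk_bottle: Tall white milk bottle with a blue cap, 190 mm high, 62 mm across, standing in one end compartment of the bin (either end: y = +200 or -200 mm of the bin). Stays there. Origin: centre of its underside, z up.
- low_jar: Low amber glass jar with a flat steel lid, 76 mm high, 62 mm across, standing in the other end compartment of the bin. Stays there. Origin: centre of its underside, z up.
- juice_bottle: Orange juice bottle with a white screw cap, 166 mm high, about 0.3 kg. Round: body 56 mm across up to z = 98 mm, narrowing to a 34 mm neck at 134 mm; cap 37 mm across from z = 142 to 166 mm. Origin: centre of its underside, z along its axis. Stands on the counter.
- carton: Square drink carton, white with an orange band, 50 x 50 mm and 136 mm high, with a green screw cap (24 mm across, 8 mm high, 8 mm off centre towards +y) on its flat top, 144 mm in all; about 0.35 kg. Origin: centre of its underside, x and y square to its sides, z up. Stands on the counter.
- pickle_jar: Tall green glass jar with a steel screw lid, 122 mm high, about 0.35 kg. Round: body 56 mm across, lid 55 mm across from z = 104 to 122 mm. Origin: centre of its underside, z along its axis. Stands on the counter.
- twin_a: One of two alike small drink cartons, white with a yellow band: 30 mm thick (x), 45 wide (y), 100 high, 0.13 kg. Origin: centre of its underside, z up. It stands on the counter broad face to broad face with twin_b on its +x side (centres 30.5 mm apart), so the pair is 60.5 mm across along x.
- twin_b: The other small carton, same size as twin_a, turned the same way, on the +x side of twin_a. Origin: centre of its underside.
- mug: White mug, 80 mm across, 92 mm high, handle to its +y. Not part of the job. Origin: centre of its underside.
- food_box: Clear food box with a white lid, 118 x 158 x 61 mm high. Not part of the job. Origin: centre of its underside.

How it is judged:
On the way:
1. the twin cartons are lifted off the counter together (height (world z) of each of twin_a, twin_b above 0.03 m and distance between twin_a and twin_b below 0.045 m), for 0.2 s.
At the end, for the whole second after the job is handed in: From the milk bottle: juice bottle, carton, pickle jar, twin pair, low jar, each on the floor of its own compartment (6 mm), upright (0.1 rad), at rest, within 20 mm along and 25 mm across the row of its centre (twins 30 and 36 mm, at most 12 mm apart) (x of milk_bottle in the frame of bin between -0.025 and 0.025 m and z of each of milk_bottle, juice_bottle, carton, pickle_jar, low_jar, twin_a, twin_b in the frame of bin below 0.01 m and angle between each of milk_bottle, juice_bottle, carton, pickle_jar, low_jar, twin_a, twin_b's own z axis and vertical below 0.1 rad and linear speed of each of milk_bottle, juice_bottle, carton, pickle_jar, low_jar, twin_a, twin_b below 0.02 m/s and x of juice_bottle in the frame of bin between -0.025 and 0.025 m and x of carton in the frame of bin between -0.025 and 0.025 m and x of pickle_jar in the frame of bin between -0.025 and 0.025 m and x of low_jar in the frame of bin between -0.025 and 0.025 m and x of twin_a in the frame of bin between -0.036 and 0.036 m and x of twin_b in the frame of bin between -0.036 and 0.036 m and horizontal distance between twin_a and twin_b below 0.042 m and ((y of milk_bottle in the frame of bin between 0.18 and 0.22 m and y of juice_bottle in the frame of bin between 0.1 and 0.14 m and y of carton in the frame of bin between 0.02 and 0.06 m and y of pickle_jar in the frame of bin between -0.06 and -0.02 m and y of low_jar in the frame of bin between -0.22 and -0.18 m and y of twin_a in the frame of bin between -0.15 and -0.09 m and y of twin_b in the frame of bin between -0.15 and -0.09 m) or (y of milk_bottle in the frame of bin between -0.22 and -0.18 m and y of juice_bottle in the frame of bin between -0.14 and -0.1 m and y of carton in the frame of bin between -0.06 and -0.02 m and y of pickle_jar in the frame of bin between 0.02 and 0.06 m and y of low_jar in the frame of bin between 0.18 and 0.22 m and y of twin_a in the frame of bin between 0.09 and 0.15 m and y of twin_b in the frame of bin between 0.09 and 0.15 m))); the robot touches nothing.
It fails at once if the milk bottle or the low jar is moved more than 25 mm or tipped (distance of any of milk_bottle, low_jar from where it was at the start of the episode above 0.025 m or angle between any of milk_bottle, low_jar's own z axis and vertical above 0.35 rad).
It fails at once if the mug or the food box is moved more than 20 mm (distance of any of mug, food_box from where it was at the start of the episode above 0.02 m).
It fails at once if one of the things is dropped, thrown or knocked (faster than 0.7 m/s, a fall of 25 mm, while the gripper does not touch it) or laid over ((linear speed of juice_bottle above 0.7 m/s and contact force between juice_bottle and the fingers below 0.1 N) or (linear speed of carton above 0.7 m/s and contact force between carton and the fingers below 0.1 N) or (linear speed of pickle_jar above 0.7 m/s and contact force between pickle_jar and the fingers below 0.1 N) or (linear speed of twin_a above 0.7 m/s and contact force between twin_a and the fingers below 0.1 N) or (linear speed of twin_b above 0.7 m/s and contact force between twin_b and the fingers below 0.1 N) or angle between any of juice_bottle, carton, pickle_jar, twin_a, twin_b's own z axis and vertical above 0.6 rad).
It also fails if it takes over 106 s, if anything falls off the work surface, if the arm or the gripper's body presses on something with over 40 N, if the wrist force passes 120 N, or if a joint passes its speed limit or range.

## Working session

There is one attempt and no reset: what is moved stays moved. The work goes in short steps, Python scripts to look and compute and a tool call to move; the robot and the scene stay as the last step left them, time stands still between calls to the robot, and variables do not carry over. Pictures are saved under pics/ and viewed, at most 14 in all, crops included, and the job is handed in when it is done.

Besides the shell and the picture viewer there is one more tool, called in YAML: its name, and indented under it one key for each argument. servo_tool: Moves the arm, as the interface text tells. Its arguments: {"type":"object","properties":{"targets":{"type":"array"},"grip_force":{"type":"number"}},"required":["targets"]}

```bash
mkdir -p pics; ls; python3 - <<'E'
from workcell import bot, read_camera, camera_info
import cv2
print(bot.read_state())
for n in ("scene","top","wrist"):
    print(n,camera_info(n))
    cv2.imwrite(f"pics/{n}0.png",read_camera(n)[:,:,::-1])
E
```

```text
pics
{'time': 0.0, 'q': array([-1.27786957e+00,  2.64778270e-01,  1.60537061e+00, -1.05594797e-05,
        1.27368184e+00, -3.69372583e-02]), 'joint_vel': array([ 6.74311380e-05, -2.70982235e-04,  8.63097639e-05, -2.37800540e-03,
        8.89180303e-04,  6.56113409e-04]), 'joint_torque': array([-7.73327483e-04, -5.15115058e+01, -3.67314434e+01, -2.99759095e-04,
        1.29549552e-02,  4.20899744e-05]), 'tool_pos': array([ 0.21840427, -0.63792502,  0.22994692]), 'tcp_rot': array([-3.09677053e+00, -5.15443773e-01,  4.64142220e-04]), 'wrist_force': array([-0.57465889, -0.29964607,  0.53342373]), 'torque': array([-0.01918116,  0.04304402,  0.03033397]), 'grip_force': 0.0, 'width': 0.9969945327945822}
scene {'fx': 563.1351244481093, 'fy': 563.1351244481093, 'cx': 325.30705131023075, 'cy': 228.11334021116195, 'eye': array([1.27266143, 0.31049652, 1.13427947]), 'orientation': array([-1.49803717, -2.26587775,  0.72717525])}
top {'fx': 584.1066865825757, 'fy': 584.1066865825757, 'cx': 322.64619714573115, 'cy': 236.70669856864157, 'eye': array([0.35950935, 0.00256547, 1.4970002 ]), 'orientation': array([-2.18691423,  2.12891216, -0.14878267])}
wrist {'fx': 395.33997363237444, 'fy': 395.33997363237444, 'cx': 316.8077888879946, 'cy': 237.8005287663347, 'T_tool_cam': array([[-6.74732503e-04, -9.61328836e-01, -2.75402276e-01,
         6.85167671e-02],
       [ 9.99999568e-01, -8.24613287e-04,  4.28436254e-04,
        -2.53309346e-05],
       [-6.38968501e-04, -2.75401868e-01,  9.61328977e-01,
        -1.42860837e-01],
       [ 0.00000000e+00,  0.00000000e+00,  0.00000000e+00,
         1.00000000e+00]])}
```

View pics/top0.png

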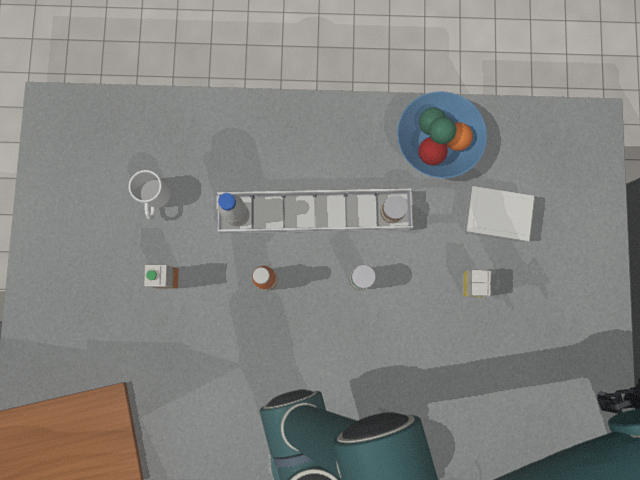

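View pics/scene0.png

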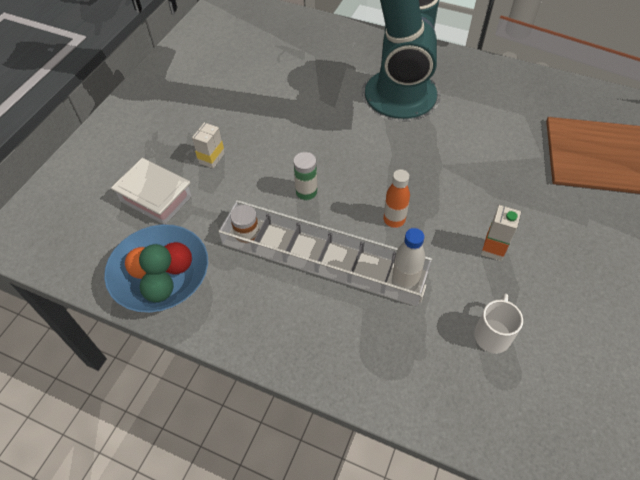

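```bash
cat > h.py <<'E'
import numpy as np, cv2
from scipy.spatial.transform import Rotation as R
from workcell import bot, read_camera, camera_info
def cast(name,uv,z):
    c=camera_info(name); uv=np.atleast_2d(np.asarray(uv,float))
    d=np.c_[(uv[:,0]-c['cx'])/c['fx'],(uv[:,1]-c['cy'])/c['fy'],np.ones(len(uv))]
    if name=='wrist':
        s=bot.read_state(); Rt=R.from_rotvec(s['tcp_rot']).as_matrix(); T=c['T_tool_cam']
        eye=s['tool_pos']+Rt@T[:3,3]; Rc=Rt@T[:3,:3]
    else: eye=np.array(c['eye']); Rc=R.from_rotvec(c['orientation']).as_matrix()
    d=d@Rc.T
    return (eye+d*((z-eye[2])/d[:,2])[:,None])[:,:2]
def blobs(m,box,amin=15):
    u0,v0,u1,v1=box; k=np.zeros_like(m); k[v0:v1,u0:u1]=m[v0:v1,u0:u1]
    cs,_=cv2.findContours(k,cv2.RETR_EXTERNAL,cv2.CHAIN_APPROX_NONE)
    return sorted([c for c in cs if cv2.contourArea(c)>amin],key=cv2.contourArea,reverse=True)
E
python3 - <<'E'
from h import *
im=cv2.imread('pics/top0.png'); hsv=cv2.cvtColor(im,cv2.COLOR_BGR2HSV)
white=cv2.inRange(hsv,(0,0,165),(180,45,255))
out=im.copy()
for n,box,z,m in [("juice",(245,255,285,295),.166,white),("carton",(138,258,170,295),.136,white),
  ("cgreen",(138,258,170,295),.144,cv2.inRange(hsv,(45,80,40),(90,255,255))),
  ("pickle",(345,258,385,295),.122,white),("twin",(460,265,500,302),.1,white),
  ("milk",(215,185,245,215),.19,cv2.inRange(hsv,(100,120,50),(130,255,255))),("low",(380,193,410,226),.08,white),("lowg",(380,193,410,226),.08,cv2.inRange(hsv,(0,0,140),(180,45,255)))]:
    for c in blobs(m,box)[:2]:
        cv2.drawContours(out,[c],-1,(0,0,255),1)
        r=cv2.minAreaRect(c); cw=cv2.minAreaRect(cast('top',c[:,0,:],z).astype(np.float32))
        print(n,cv2.contourArea(c),np.round(r[0],1),'world',np.round(cw[0],4),np.round(cw[1],3),round(cw[2],1))
cv2.imwrite('pics/crop.png',cv2.resize(np.hstack([im[150:310,130:530]]),(800,320),interpolation=2))
a=cv2.resize(im[170:310,130:530],(800,280),interpolation=2);b=cv2.resize(out[170:310,130:530],(800,280),interpolation=0)
cv2.imwrite('pics/crop.png',np.vstack([a,b]))
E
```

```text
juice 168.0 [260.5 275. ] world [0.4414 0.1332] [0.032 0.034] 1.5
carton 402.0 [154.5 275. ] world [0.4367 0.3816] [0.046 0.049] 1.5
cgreen 54.5 [151. 275.] world [0.4361 0.388 ] [0.019 0.018] 3.6
pickle 363.0 [363.3 276.3] world [ 0.4477 -0.1042] [0.051 0.05 ] 46.3
twin 381.0 [480.5 282.3] world [ 0.4423 -0.3875] [0.043 0.059] 88.0
milk 189.0 [226.5 201. ] world [0.6058 0.2147] [0.037 0.034] 2.6
low 67.0 [392.9 209.3] world [ 0.6174 -0.1779] [0.045 0.039] 28.2
low 38.5 [396.5 196.3] world [ 0.6501 -0.1862] [0.014 0.048] 8.0
lowg 641.0 [394. 209.] world [ 0.6182 -0.18  ] [0.08  0.069] 1.6
```

View pics/crop.png

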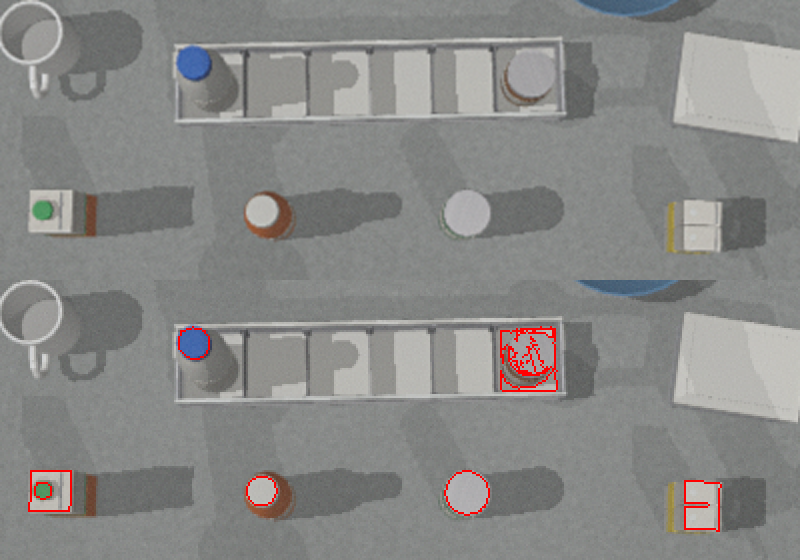

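```bash
python3 - <<'E'
from h import *
im=cv2.imread('pics/top0.png'); g=cv2.cvtColor(im,cv2.COLOR_BGR2GRAY).astype(np.float32)
P=cast('top',[(218,193),(411,189.5),(411.5,227.5),(218.5,231.5)],.057)
print(P.round(4)); r=cv2.minAreaRect(P.astype(np.float32)); print(r)
c=P.mean(0); ey=(P[0]-P[1]+P[3]-P[2]); ey/=np.linalg.norm(ey); yaw=np.arctan2(-ey[0],ey[1]); print('bin',c,np.degrees(yaw))
for y in (-.2,-.12,-.04,.04,.12,.2): print(y,(c+y*ey).round(4))
for n,u in (('milk',(226.5,201)),):print(n,cast('top',u,.194))
# low jar lid: grey circle (crop 530,76 approx r 23)
print('low',cast('top',(395,208),.080))
# shared-row rim fit
for nm,lo,hi in (('back',186,197),('front',223,236)):
    us=np.arange(250,385); vs=[lo+np.argmax(g[lo:hi,u]) for u in us]
    l=cv2.fitLine(np.c_[us,vs].astype(np.float32),cv2.DIST_HUBER,0,.01,.01).ravel()
    v=lambda u:l[3]+(u-l[2])*l[1]/l[0]
    q=cast('top',[(230,v(230)),(400,v(400))],.057); print(nm,q.round(4),np.degrees(np.arctan2(-(q[0]-q[1])[0],(q[0]-q[1])[1])))
# twin yaw via mask edges
hsv=cv2.cvtColor(im,cv2.COLOR_BGR2HSV)
E
```

```text
[[ 0.6506  0.2585]
 [ 0.6733 -0.2257]
 [ 0.5766 -0.2276]
 [ 0.5533  0.2525]]
((0.6132497191429138, 0.014132753014564514), (0.09746523946523666, 0.4847361147403717), 2.6797773838043213)
bin [0.61345253 0.0144261 ] 2.7311307363009165
-0.2 [ 0.623  -0.1853]
-0.12 [ 0.6192 -0.1054]
-0.04 [ 0.6154 -0.0255]
0.04 [0.6115 0.0544]
0.12 [0.6077 0.1343]
0.2 [0.6039 0.2142]
milk [[0.60501967 0.21404992]]
low [[ 0.62063761 -0.18286582]]
back [[ 0.6527  0.2286]
 [ 0.6728 -0.198 ]] 2.695738846567017
front [[ 0.5598  0.2242]
 [ 0.5789 -0.1988]] 2.5816560698294055
```

```bash
cat >> h.py <<'E'
def go(x,y,z,yaw=None):
    s=bot.read_state(); Rt=R.from_rotvec(s['tcp_rot']).as_matrix()
    d=Rt.T@(np.array([x,y,z])-s['tool_pos']); psi=np.degrees(np.arctan2(Rt[1,0],Rt[0,0]))
    print('t',round(s['time'],2),'tcp',s['tool_pos'].round(4),'yaw',psi.round(2),'w',round(s['width'],3),'d/0.5',(d/.5).round(4),'rows',round(np.linalg.norm(d)/.0417,1),
      'roll',None if yaw is None else round(-(yaw-psi)/180,4))
E
python3 - <<'E'
from h import *
go(.448,-.104,.23,92.65)
E
```

```text
t 0.15 tcp [ 0.2184 -0.6381  0.2302] yaw 18.89 w 1.0 d/0.5 [ 0.7803 -0.8619  0.0021] rows 13.9 roll -0.4098
```

servo_tool:
  targets:
    - {"hand":-1,"x":0.78,"y":-0.862,"z":0,"roll":-0.41}
    - {"hand":-1,"x":0.78,"y":-0.862,"z":0,"roll":-0.41}
    - {"hand":-1,"x":0.78,"y":-0.862,"z":0,"roll":-0.41}
    - {"hand":-1,"x":0.78,"y":-0.862,"z":0,"roll":-0.41}
    - {"hand":-1,"x":0.78,"y":-0.862,"z":0,"roll":-0.41}
    - {"hand":-1,"x":0.78,"y":-0.862,"z":0,"roll":-0.41}
    - {"hand":-1,"x":0.78,"y":-0.862,"z":0,"roll":-0.41}
    - {"hand":-1,"x":0.78,"y":-0.862,"z":0,"roll":-0.41}
    - {"hand":-1,"x":0.78,"y":-0.862,"z":0,"roll":-0.41}
    - {"hand":-1,"x":0.78,"y":-0.862,"z":0,"roll":-0.41}

```text
time: 0.98
tool_pos: [0.3832, -0.2538, 0.2312]
tcp_rot: [2.205, 2.238, 0.0]
wrist_force: [1.3, -0.7, 0.2]
width: 1.0
grip_force: 0.0
```

```bash
python3 -c "
from h import *
go(.448,-.104,.23,92.65)"
```

```text
t 0.98 tcp [ 0.3832 -0.2538  0.2312] yaw 90.84 w 1.0 d/0.5 [0.2976 0.1341 0.0023] rows 3.9 roll -0.0101
```

servo_tool:
  targets:
    - {"hand":-1,"x":0.24,"y":0.12,"z":0,"roll":0}
    - {"hand":-1,"x":0.24,"y":0.12,"z":0,"roll":0}
    - {"hand":-1,"x":0.24,"y":0.12,"z":0,"roll":0}
    - {"hand":-1,"x":0.24,"y":0.12,"z":0,"roll":0}
    - {"hand":-1,"x":0.24,"y":0.12,"z":0,"roll":0}
    - {"hand":-1,"x":0.24,"y":0.12,"z":0,"roll":0}
    - {"hand":-1,"x":0.24,"y":0.12,"z":0,"roll":0}

```text
time: 1.57
tool_pos: [0.4414, -0.1361, 0.231]
tcp_rot: [-2.212, -2.231, 0.001]
wrist_force: [-0.5, 0.0, 0.2]
width: 0.998
grip_force: 0.0
```

```bash
python3 - <<'E'
from h import *
go(.448,-.104,.23,92.65)
im=read_camera('wrist')[:,:,::-1]; cv2.imwrite('pics/w1.png',im)
E
```

```text
t 1.57 tcp [ 0.4414 -0.1361  0.231 ] yaw 90.49 w 0.998 d/0.5 [0.0641 0.0137 0.002 ] rows 0.8 roll -0.012
```

View pics/w1.png

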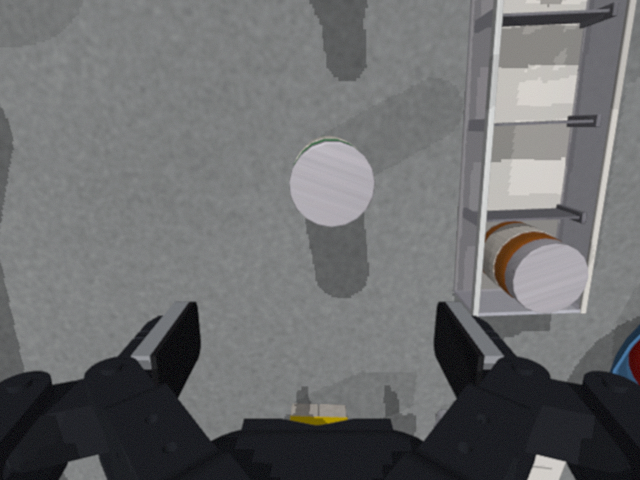

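The wrist view shows the pickle lid at (331, 182) and the bin at right, with the low jar at the bottom end and four empty compartments above it.

```bash
python3 - <<'E'
from h import *
print(cast('wrist',(331.5,182.5),.122))
# rim corner near low jar, front outer and divider front ends for the bin check
print(cast('wrist',[(475,316),(583,312),(488,215),(488,124)],.057))
go(.4465,-.1035,.16,92.65);go(.4465,-.1035,.07,92.65)
E
```

```text
[[ 0.44914906 -0.10264071]]
[[ 0.58026374 -0.22883682]
 [ 0.67479122 -0.22423161]
 [ 0.58023666 -0.1375375 ]
 [ 0.57120638 -0.06591659]]
t 1.62 tcp [ 0.4414 -0.1364  0.2311] yaw 90.43 w 1.003 d/0.5 [0.0659 0.0109 0.1421] rows 1.9 roll -0.0124
t 1.62 tcp [ 0.4414 -0.1364  0.2311] yaw 90.43 w 1.003 d/0.5 [0.0659 0.011  0.3221] rows 3.9 roll -0.0124
```

servo_tool:
  targets:
    - {"hand":-1,"x":0.066,"y":0.014,"z":0.06,"roll":-0.0124}
    - {"hand":-1,"x":0.066,"y":0.014,"z":0.12,"roll":-0.0124}
    - {"hand":-1,"x":0.066,"y":0.014,"z":0.18,"roll":-0.0124}
    - {"hand":-1,"x":0.066,"y":0.014,"z":0.24,"roll":-0.0124}
    - {"hand":-1,"x":0.066,"y":0.014,"z":0.29,"roll":-0.0124}
    - {"hand":-1,"x":0.066,"y":0.014,"z":0.32,"roll":-0.0124}
    - {"hand":-1,"x":0.066,"y":0.014,"z":0.32,"roll":-0.0124}
    - {"hand":-1,"x":0.066,"y":0.014,"z":0.32,"roll":-0.0124}

```text
time: 2.28
tool_pos: [0.4475, -0.1033, 0.0706]
tcp_rot: [-2.169, -2.27, 0.002]
wrist_force: [0.3, -1.4, -0.6]
width: 0.997
grip_force: 0.0
```

servo_tool:
  targets:
    - {"hand":1,"x":0,"y":0,"z":0,"roll":0}
    - {"hand":1,"x":0,"y":0,"z":0,"roll":0}
    - {"hand":1,"x":0,"y":0,"z":0,"roll":0}
    - {"hand":1,"x":0,"y":0,"z":0,"roll":0}
    - {"hand":1,"x":0,"y":0,"z":0,"roll":0}
    - {"hand":1,"x":0,"y":0,"z":0,"roll":0}
    - {"hand":1,"x":0,"y":0,"z":0,"roll":0}
    - {"hand":1,"x":0,"y":0,"z":0,"roll":0}
  grip_force: 50

```text
time: 2.95
tool_pos: [0.4505, -0.1029, 0.0735]
tcp_rot: [2.164, 2.272, 0.002]
wrist_force: [0.8, -0.4, 6.0]
width: 0.639
grip_force: 52.5
```

servo_tool:
  targets:
    - {"hand":1,"x":0,"y":0,"z":-0.01,"roll":0}
    - {"hand":1,"x":0,"y":0,"z":-0.03,"roll":0}
    - {"hand":1,"x":0,"y":0,"z":-0.06,"roll":0}
    - {"hand":1,"x":0,"y":0,"z":-0.1,"roll":0}
    - {"hand":1,"x":0,"y":0,"z":-0.14,"roll":0}
    - {"hand":1,"x":0,"y":0,"z":-0.17,"roll":0}
    - {"hand":1,"x":0,"y":0,"z":-0.18,"roll":0}
    - {"hand":1,"x":0,"y":0,"z":-0.18,"roll":0}

```text
time: 3.62
tool_pos: [0.4496, -0.1024, 0.163]
tcp_rot: [2.165, 2.272, 0.002]
wrist_force: [0.8, -0.2, -3.7]
width: 0.636
grip_force: 54.0
```

```bash
python3 -c "
from h import *
s=bot.read_state(); print(s['wrist_force'],s['grip_force']); go(.6154,-.0255,.16,92.65)"
```

```text
[ 0.77176401 -0.17951648 -3.71585624] 54.03392550389981
t 3.62 tcp [ 0.4496 -0.1024  0.163 ] yaw 92.76 w 0.636 d/0.5 [0.1376 0.3386 0.007 ] rows 4.4 roll 0.0006
```

servo_tool:
  targets:
    - {"hand":1,"x":0.01,"y":0.03,"z":0,"roll":0}
    - {"hand":1,"x":0.03,"y":0.08,"z":0,"roll":0}
    - {"hand":1,"x":0.055,"y":0.14,"z":0,"roll":0}
    - {"hand":1,"x":0.085,"y":0.2,"z":0,"roll":0}
    - {"hand":1,"x":0.11,"y":0.26,"z":0,"roll":0}
    - {"hand":1,"x":0.128,"y":0.31,"z":0,"roll":0}
    - {"hand":1,"x":0.135,"y":0.33,"z":0,"roll":0}
    - {"hand":1,"x":0.138,"y":0.338,"z":0,"roll":0}
    - {"hand":1,"x":0.138,"y":0.338,"z":0,"roll":0}
    - {"hand":1,"x":0.138,"y":0.338,"z":0,"roll":0}

```text
time: 4.45
tool_pos: [0.6124, -0.0254, 0.1599]
tcp_rot: [-2.166, -2.272, 0.004]
wrist_force: [-0.7, 0.3, -3.5]
width: 0.636
grip_force: 54.6
```

```bash
python3 - <<'E'
from h import *
go(.6154,-.0255,.0775,92.65)
s=read_camera('scene')[:,:,::-1]; w=read_camera('wrist')[:,:,::-1]
cv2.imwrite('pics/p2.png',np.hstack([cv2.resize(s[160:320,190:450],(400,246)),cv2.resize(w,(328,246))]))
E
```

```text
t 4.45 tcp [ 0.6124 -0.0254  0.1599] yaw 92.75 w 0.636 d/0.5 [-0.0005  0.0066  0.1647] rows 2.0 roll 0.0005
```

View pics/p2.png

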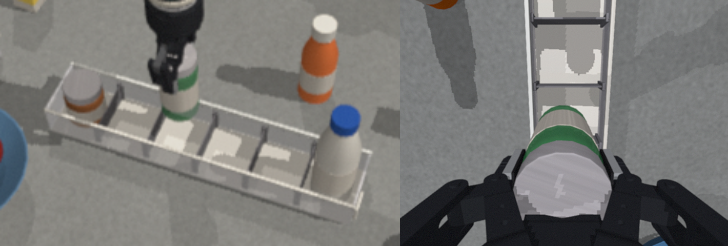

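The jar hangs upright over the third compartment from the low jar, and the wrist view shows it between the two front and back walls. I'll lower it.

servo_tool:
  targets:
    - {"hand":1,"x":0,"y":0.006,"z":0.02,"roll":0}
    - {"hand":1,"x":0,"y":0.006,"z":0.05,"roll":0}
    - {"hand":1,"x":0,"y":0.006,"z":0.085,"roll":0}
    - {"hand":1,"x":0,"y":0.006,"z":0.115,"roll":0}
    - {"hand":1,"x":0,"y":0.006,"z":0.135,"roll":0}
    - {"hand":1,"x":0,"y":0.006,"z":0.147,"roll":0}
    - {"hand":1,"x":0,"y":0.006,"z":0.154,"roll":0}
    - {"hand":1,"x":0,"y":0.006,"z":0.158,"roll":0}
    - {"hand":1,"x":0,"y":0.006,"z":0.16,"roll":0}
    - {"hand":1,"x":0,"y":0.006,"z":0.16,"roll":0}

```text
time: 5.38
tool_pos: [0.6177, -0.0251, 0.082]
tcp_rot: [2.167, 2.273, 0.001]
wrist_force: [0.1, 0.6, -4.4]
width: 0.636
grip_force: 54.5
```

servo_tool:
  targets:
    - {"hand":1,"x":0,"y":0,"z":0.002,"roll":0}
    - {"hand":1,"x":0,"y":0,"z":0.004,"roll":0}
    - {"hand":1,"x":0,"y":0,"z":0.006,"roll":0}
    - {"hand":1,"x":0,"y":0,"z":0.008,"roll":0}
    - {"hand":1,"x":0,"y":0,"z":0.009,"roll":0}
    - {"hand":1,"x":0,"y":0,"z":0.009,"roll":0}

```text
time: 5.88
tool_pos: [0.6174, -0.0249, 0.0775]
tcp_rot: [2.167, 2.274, 0.001]
wrist_force: [-0.8, 0.6, 0.8]
width: 0.637
grip_force: 54.9
```

servo_tool:
  targets:
    - {"hand":0,"x":0,"y":0,"z":0,"roll":0}
    - {"hand":-1,"x":0,"y":0,"z":0,"roll":0}
    - {"hand":-1,"x":0,"y":0,"z":0,"roll":0}
    - {"hand":-1,"x":0,"y":0,"z":0,"roll":0}
    - {"hand":-1,"x":0,"y":0,"z":0,"roll":0}
    - {"hand":-1,"x":0,"y":0,"z":-0.02,"roll":0}
    - {"hand":-1,"x":0,"y":0,"z":-0.08,"roll":0}
    - {"hand":-1,"x":0,"y":0,"z":-0.15,"roll":0}
    - {"hand":-1,"x":0,"y":0,"z":-0.2,"roll":0}
    - {"hand":-1,"x":0,"y":0,"z":-0.22,"roll":0}

```text
time: 6.72
tool_pos: [0.6201, -0.0253, 0.1929]
tcp_rot: [2.163, 2.269, 0.009]
wrist_force: [0.5, 0.3, 0.2]
width: 1.001
grip_force: 0.0
```

```bash
python3 -c "
from h import *
go(.444,-.34,.19,92.65)"
```

```text
t 6.72 tcp [ 0.6201 -0.0253  0.1929] yaw 92.75 w 1.001 d/0.5 [-0.6119 -0.3821  0.0032] rows 8.6 roll 0.0006
```

servo_tool:
  targets:
    - {"hand":-1,"x":-0.74,"y":-0.39,"z":-0.04,"roll":0}
    - {"hand":-1,"x":-0.74,"y":-0.39,"z":-0.04,"roll":0}
    - {"hand":-1,"x":-0.74,"y":-0.39,"z":-0.04,"roll":0}
    - {"hand":-1,"x":-0.74,"y":-0.39,"z":-0.04,"roll":0}
    - {"hand":-1,"x":-0.74,"y":-0.39,"z":-0.04,"roll":0}
    - {"hand":-1,"x":-0.74,"y":-0.39,"z":-0.04,"roll":0}
    - {"hand":-1,"x":-0.74,"y":-0.39,"z":-0.04,"roll":0}
    - {"hand":-1,"x":-0.74,"y":-0.39,"z":-0.04,"roll":0}
    - {"hand":-1,"x":-0.74,"y":-0.39,"z":-0.04,"roll":0}
    - {"hand":-1,"x":-0.74,"y":-0.39,"z":-0.04,"roll":0}

```text
time: 7.55
tool_pos: [0.4395, -0.4035, 0.2065]
tcp_rot: [-2.167, -2.274, -0.0]
wrist_force: [0.2, -0.2, 0.2]
width: 0.999
grip_force: 0.0
```

servo_tool:
  targets:
    - {"hand":-1,"x":0,"y":0,"z":0,"roll":0}
    - {"hand":-1,"x":0,"y":0,"z":0,"roll":0}
    - {"hand":-1,"x":0,"y":0,"z":0,"roll":0}

```text
time: 7.8
tool_pos: [0.4405, -0.4018, 0.2061]
tcp_rot: [-2.168, -2.272, -0.001]
wrist_force: [-0.2, -0.2, -0.1]
width: 1.0
grip_force: 0.0
```

```bash
python3 - <<'E'
from h import *
go(.442,-.3875,.062,92.65)
im=read_camera('wrist')[:,:,::-1].copy(); cv2.imwrite('pics/w3.png',im)
hsv=cv2.cvtColor(im,cv2.COLOR_BGR2HSV); m=cv2.inRange(hsv,(0,0,160),(180,40,255))
for c in blobs(m,(120,0,520,330),400)[:4]:
    q=cv2.minAreaRect(cast('wrist',c[:,0,:],.1).astype(np.float32)); print(cv2.minAreaRect(c)[0],q)
E
```

```text
t 7.8 tcp [ 0.4405 -0.4018  0.2061] yaw 92.67 w 1.0 d/0.5 [0.0281 0.0044 0.2882] rows 3.5 roll 0.0001
(491.0, 254.0) ((0.55569988489151, -0.4134477972984314), (0.03813023120164871, 0.10732390731573105), 10.684037208557129)
(299.89483642578125, 210.78793334960938) ((0.4280219078063965, -0.38617461919784546), (0.04431853070855141, 0.028847403824329376), 88.45243835449219)
(347.4427795410156, 214.2154541015625) ((0.4584852159023285, -0.38686442375183105), (0.04413226991891861, 0.028909767046570778), 88.65316009521484)
```

View pics/w3.png

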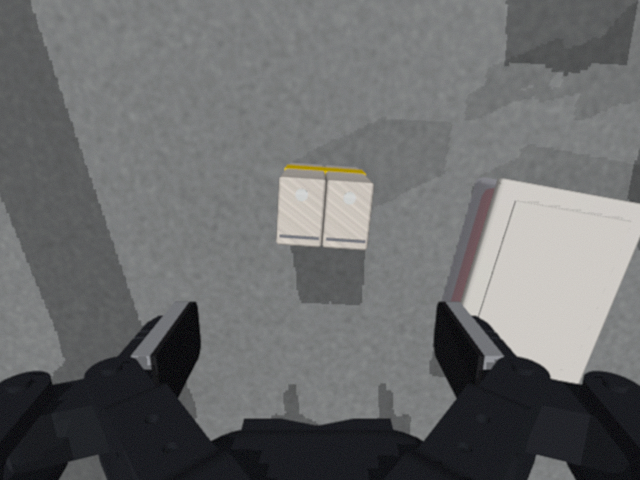

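Twin tops are at (300, 211) and (347, 214), yaw about -1.4°, with the food box clear at the right.

servo_tool:
  targets:
    - {"hand":-1,"x":0.031,"y":0.007,"z":0.03,"roll":0.022}
    - {"hand":-1,"x":0.031,"y":0.007,"z":0.09,"roll":0.022}
    - {"hand":-1,"x":0.031,"y":0.007,"z":0.15,"roll":0.022}
    - {"hand":-1,"x":0.031,"y":0.007,"z":0.21,"roll":0.022}
    - {"hand":-1,"x":0.031,"y":0.007,"z":0.26,"roll":0.022}
    - {"hand":-1,"x":0.031,"y":0.007,"z":0.285,"roll":0.022}
    - {"hand":-1,"x":0.031,"y":0.007,"z":0.288,"roll":0.022}
    - {"hand":-1,"x":0.031,"y":0.007,"z":0.288,"roll":0.022}
    - {"hand":-1,"x":0.031,"y":0.007,"z":0.288,"roll":0.022}

```text
time: 8.6
tool_pos: [0.4452, -0.3868, 0.0643]
tcp_rot: [2.242, 2.197, 0.0]
wrist_force: [0.2, 0.2, 0.1]
width: 0.998
grip_force: 0.0
```

servo_tool:
  targets:
    - {"hand":1,"x":0,"y":0,"z":0,"roll":0}
    - {"hand":1,"x":0,"y":0,"z":0,"roll":0}
    - {"hand":1,"x":0,"y":0,"z":0,"roll":0}
    - {"hand":1,"x":0,"y":0,"z":0,"roll":0}
    - {"hand":1,"x":0,"y":0,"z":0,"roll":0}
    - {"hand":1,"x":0,"y":0,"z":0,"roll":0}
    - {"hand":1,"x":0,"y":0,"z":0,"roll":0}
    - {"hand":1,"x":0,"y":0,"z":0,"roll":0}
  grip_force: 50

```text
time: 9.27
tool_pos: [0.4449, -0.3877, 0.0649]
tcp_rot: [2.242, 2.195, 0.0]
wrist_force: [-0.7, 0.0, 6.7]
width: 0.695
grip_force: 56.1
```

servo_tool:
  targets:
    - {"hand":1,"x":0,"y":0,"z":-0.01,"roll":0}
    - {"hand":1,"x":0,"y":0,"z":-0.03,"roll":0}
    - {"hand":1,"x":0,"y":0,"z":-0.06,"roll":0}
    - {"hand":1,"x":0,"y":0,"z":-0.1,"roll":0}
    - {"hand":1,"x":0,"y":0,"z":-0.14,"roll":0}
    - {"hand":1,"x":0,"y":0,"z":-0.17,"roll":0}
    - {"hand":1,"x":0,"y":0,"z":-0.18,"roll":0}
    - {"hand":1,"x":0,"y":0,"z":-0.18,"roll":0}

```text
time: 9.93
tool_pos: [0.4446, -0.3873, 0.1548]
tcp_rot: [2.242, 2.195, 0.0]
wrist_force: [0.7, 0.4, -3.3]
width: 0.692
grip_force: 54.7
```

```bash
python3 - <<'E'
from h import *
go(.445,-.1054,.155,92.65); go(.6192,-.1054,.155,92.65)
s=read_camera('scene')[:,:,::-1]; w=read_camera('wrist')[:,:,::-1]
cv2.imwrite('pics/p4.png',np.hstack([cv2.resize(s[60:280,120:320],(400,440)),cv2.resize(w[180:],(400,440))[:]]))
E
```

```text
t 9.93 tcp [ 0.4446 -0.3873  0.1548] yaw 88.78 w 0.692 d/0.5 [ 0.5637 -0.0112 -0.0017] rows 6.8 roll -0.0215
t 9.93 tcp [ 0.4446 -0.3873  0.1548] yaw 88.78 w 0.692 d/0.5 [ 0.571   0.3372 -0.0008] rows 8.0 roll -0.0215
```

View pics/p4.png

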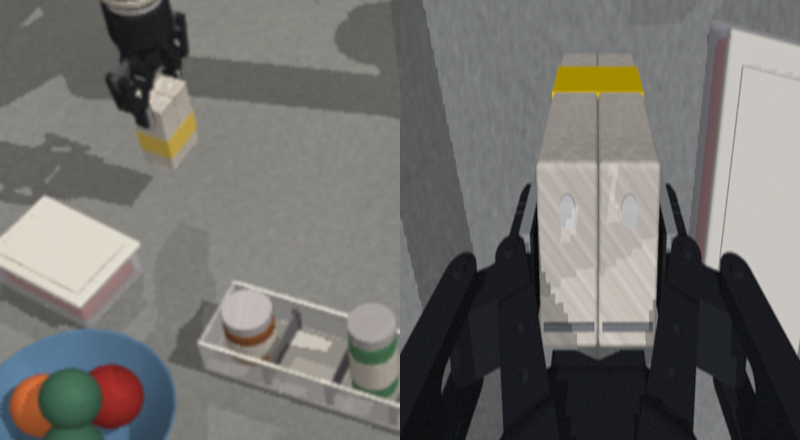

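Both cartons hang level as one pair, and the pickle jar stands upright in its compartment.

servo_tool:
  targets:
    - {"hand":1,"x":0.03,"y":0,"z":0,"roll":0}
    - {"hand":1,"x":0.085,"y":0,"z":0,"roll":-0.005}
    - {"hand":1,"x":0.15,"y":0,"z":0,"roll":-0.01}
    - {"hand":1,"x":0.22,"y":0,"z":0,"roll":-0.015}
    - {"hand":1,"x":0.295,"y":0,"z":0,"roll":-0.0215}
    - {"hand":1,"x":0.37,"y":0,"z":0,"roll":-0.0215}
    - {"hand":1,"x":0.44,"y":0.02,"z":0,"roll":-0.0215}
    - {"hand":1,"x":0.5,"y":0.05,"z":0,"roll":-0.0215}
    - {"hand":1,"x":0.545,"y":0.09,"z":0,"roll":-0.0215}
    - {"hand":1,"x":0.565,"y":0.14,"z":0,"roll":-0.0215}

```text
time: 10.87
tool_pos: [0.5173, -0.1011, 0.1508]
tcp_rot: [-2.163, -2.271, 0.002]
wrist_force: [0.2, -1.6, -3.3]
width: 0.689
grip_force: 54.9
```

servo_tool:
  targets:
    - {"hand":1,"x":0,"y":0.06,"z":0,"roll":0}
    - {"hand":1,"x":0,"y":0.11,"z":0,"roll":0}
    - {"hand":1,"x":0,"y":0.15,"z":0,"roll":0}
    - {"hand":1,"x":0,"y":0.18,"z":0,"roll":0}
    - {"hand":1,"x":0,"y":0.19,"z":0,"roll":0}
    - {"hand":1,"x":0,"y":0.19,"z":0,"roll":0}
    - {"hand":1,"x":0,"y":0.19,"z":0,"roll":0}

```text
time: 11.45
tool_pos: [0.6129, -0.1005, 0.1513]
tcp_rot: [-2.167, -2.271, 0.003]
wrist_force: [0.2, -0.7, -2.7]
width: 0.694
grip_force: 55.0
```

```bash
python3 - <<'E'
from h import *
go(.6192,-.1054,.069,92.65)
E
```

```text
t 11.45 tcp [ 0.6129 -0.1005  0.1513] yaw 92.67 w 0.694 d/0.5 [-0.0105  0.0126  0.1645] rows 2.0 roll 0.0001
```

servo_tool:
  targets:
    - {"hand":1,"x":-0.006,"y":0.005,"z":0.01,"roll":0}
    - {"hand":1,"x":-0.0105,"y":0.009,"z":0.035,"roll":0}
    - {"hand":1,"x":-0.0105,"y":0.009,"z":0.065,"roll":0}
    - {"hand":1,"x":-0.0105,"y":0.009,"z":0.1,"roll":0}
    - {"hand":1,"x":-0.0105,"y":0.009,"z":0.125,"roll":0}
    - {"hand":1,"x":-0.0105,"y":0.009,"z":0.14,"roll":0}
    - {"hand":1,"x":-0.0105,"y":0.009,"z":0.15,"roll":0}
    - {"hand":1,"x":-0.0105,"y":0.009,"z":0.154,"roll":0}
    - {"hand":1,"x":-0.0105,"y":0.009,"z":0.156,"roll":0}
    - {"hand":1,"x":-0.0105,"y":0.009,"z":0.156,"roll":0}

```text
time: 12.28
tool_pos: [0.6199, -0.1062, 0.0752]
tcp_rot: [2.169, 2.272, 0.001]
wrist_force: [-0.8, -0.1, -2.1]
width: 0.695
grip_force: 55.0
```

```bash
python3 - <<'E'
from h import *
go(.6192,-.1054,.069,92.65); print(bot.read_state()['wrist_force'])
E
```

```text
t 12.28 tcp [ 0.6199 -0.1062  0.0752] yaw 92.66 w 0.695 d/0.5 [ 0.0017 -0.0012  0.0125] rows 0.2 roll 0.0
[-0.77954364 -0.09825356 -2.12168229]
```

servo_tool:
  targets:
    - {"hand":1,"x":0,"y":0,"z":0.003,"roll":0}
    - {"hand":1,"x":0,"y":0,"z":0.006,"roll":0}
    - {"hand":1,"x":0,"y":0,"z":0.008,"roll":0}
    - {"hand":1,"x":0,"y":0,"z":0.01,"roll":0}
    - {"hand":1,"x":0,"y":0,"z":0.012,"roll":0}
    - {"hand":1,"x":0,"y":0,"z":0.013,"roll":0}
    - {"hand":1,"x":0,"y":0,"z":0.013,"roll":0}

```text
time: 12.87
tool_pos: [0.6195, -0.1061, 0.069]
tcp_rot: [2.169, 2.272, 0.0]
wrist_force: [-3.0, 1.9, 3.0]
width: 0.693
grip_force: 56.1
```

servo_tool:
  targets:
    - {"hand":0,"x":0,"y":0,"z":0,"roll":0}
    - {"hand":-1,"x":0,"y":0,"z":0,"roll":0}
    - {"hand":-1,"x":0,"y":0,"z":0,"roll":0}
    - {"hand":-1,"x":0,"y":0,"z":0,"roll":0}
    - {"hand":-1,"x":0,"y":0,"z":0,"roll":0}
    - {"hand":-1,"x":0,"y":0,"z":-0.02,"roll":0}
    - {"hand":-1,"x":0,"y":0,"z":-0.08,"roll":0}
    - {"hand":-1,"x":0,"y":0,"z":-0.15,"roll":0}
    - {"hand":-1,"x":0,"y":0,"z":-0.22,"roll":0}
    - {"hand":-1,"x":0,"y":0,"z":-0.26,"roll":0}

```text
time: 13.7
tool_pos: [0.6213, -0.1065, 0.2036]
tcp_rot: [2.166, 2.269, 0.005]
wrist_force: [1.5, -0.8, 0.1]
width: 0.996
grip_force: 0.0
```

```bash
python3 - <<'E'
from h import *
go(.4414,.11,.24,92.65)
E
```

```text
t 13.7 tcp [ 0.6213 -0.1065  0.2036] yaw 92.66 w 0.996 d/0.5 [ 0.4492 -0.339  -0.0755] rows 6.8 roll 0.0
```

servo_tool:
  targets:
    - {"hand":-1,"x":0.42,"y":-0.336,"z":-0.06,"roll":0}
    - {"hand":-1,"x":0.42,"y":-0.336,"z":-0.06,"roll":0}
    - {"hand":-1,"x":0.42,"y":-0.336,"z":-0.06,"roll":0}
    - {"hand":-1,"x":0.42,"y":-0.336,"z":-0.06,"roll":0}
    - {"hand":-1,"x":0.42,"y":-0.336,"z":-0.06,"roll":0}
    - {"hand":-1,"x":0.42,"y":-0.336,"z":-0.06,"roll":0}
    - {"hand":-1,"x":0.42,"y":-0.336,"z":-0.06,"roll":0}
    - {"hand":-1,"x":0.42,"y":-0.336,"z":-0.06,"roll":0}
    - {"hand":-1,"x":0.42,"y":-0.336,"z":-0.06,"roll":0}
    - {"hand":-1,"x":0.42,"y":-0.336,"z":-0.06,"roll":0}

```text
time: 14.53
tool_pos: [0.4424, 0.0956, 0.2288]
tcp_rot: [2.168, 2.272, 0.001]
wrist_force: [0.7, 0.1, 1.1]
width: 0.996
grip_force: 0.0
```

```bash
python3 - <<'E'
from h import *
go(.4414,.1332,.133,92.65)
im=read_camera('wrist')[:,:,::-1].copy(); cv2.imwrite('pics/w5.png',im)
hsv=cv2.cvtColor(im,cv2.COLOR_BGR2HSV); m=cv2.inRange(hsv,(0,0,150),(180,45,255))
for c in blobs(m,(220,80,430,330),400)[:4]:
    (u,v),r=cv2.minEnclosingCircle(c); q=cv2.minAreaRect(cast('wrist',c[:,0,:],.166).astype(np.float32)); print(u,v,r,q)
t=read_camera('top')[:,:,::-1]
cv2.imwrite('pics/p5.png',np.hstack([cv2.resize(im,(400,300)),cv2.resize(t[170:245,330:430],(400,300))]))
E
```

```text
t 14.53 tcp [0.4424 0.0956 0.2288] yaw 92.68 w 0.996 d/0.5 [0.0752 0.0011 0.1917] rows 2.5 roll 0.0002
322.0076599121094 185.01991271972656 35.489742279052734 ((0.44258442521095276, 0.13388338685035706), (0.03627907112240791, 0.03580872714519501), 68.82669830322266)
```

View pics/p5.png

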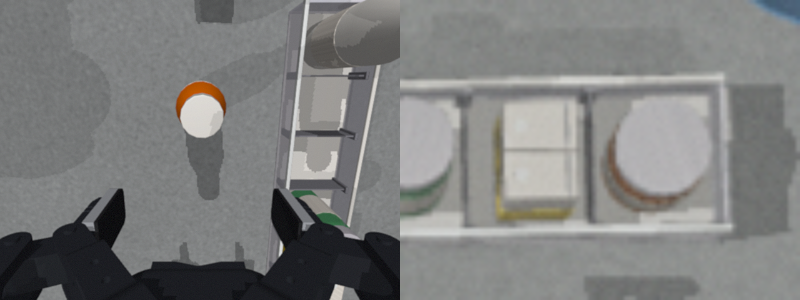

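Cap at wrist pixel (322, 185). The top crop shows the twins upright in their compartment, next to the low jar.

servo_tool:
  targets:
    - {"hand":-1,"x":0.06,"y":0.003,"z":0,"roll":0}
    - {"hand":-1,"x":0.0765,"y":0.003,"z":0.05,"roll":0}
    - {"hand":-1,"x":0.0765,"y":0.003,"z":0.1,"roll":0}
    - {"hand":-1,"x":0.0765,"y":0.003,"z":0.15,"roll":0}
    - {"hand":-1,"x":0.0765,"y":0.003,"z":0.18,"roll":0}
    - {"hand":-1,"x":0.0765,"y":0.003,"z":0.192,"roll":0}
    - {"hand":-1,"x":0.0765,"y":0.003,"z":0.192,"roll":0}
    - {"hand":-1,"x":0.0765,"y":0.003,"z":0.192,"roll":0}

```text
time: 15.3
tool_pos: [0.4422, 0.1337, 0.1324]
tcp_rot: [-2.171, -2.271, 0.0]
wrist_force: [0.2, 0.3, 0.9]
width: 0.999
grip_force: 0.0
```

servo_tool:
  targets:
    - {"hand":1,"x":0,"y":0,"z":0,"roll":0}
    - {"hand":1,"x":0,"y":0,"z":0,"roll":0}
    - {"hand":1,"x":0,"y":0,"z":0,"roll":0}
    - {"hand":1,"x":0,"y":0,"z":0,"roll":0}
    - {"hand":1,"x":0,"y":0,"z":0,"roll":0}
    - {"hand":1,"x":0,"y":0,"z":0,"roll":0}
    - {"hand":1,"x":0,"y":0,"z":0,"roll":0}
    - {"hand":1,"x":0,"y":0,"z":0,"roll":0}
    - {"hand":1,"x":0,"y":0,"z":0,"roll":0}
    - {"hand":1,"x":0,"y":0,"z":0,"roll":0}
  grip_force: 50

```text
time: 16.13
tool_pos: [0.4425, 0.1344, 0.1333]
tcp_rot: [2.168, 2.272, 0.003]
wrist_force: [0.2, -0.1, 5.7]
width: 0.417
grip_force: 50.5
```

servo_tool:
  targets:
    - {"hand":1,"x":0,"y":0,"z":-0.01,"roll":0}
    - {"hand":1,"x":0,"y":0,"z":-0.03,"roll":0}
    - {"hand":1,"x":0,"y":0,"z":-0.06,"roll":0}
    - {"hand":1,"x":0,"y":0,"z":-0.1,"roll":0}
    - {"hand":1,"x":0,"y":0,"z":-0.14,"roll":0}
    - {"hand":1,"x":0,"y":0,"z":-0.17,"roll":0}
    - {"hand":1,"x":0,"y":0,"z":-0.18,"roll":0}
    - {"hand":1,"x":0,"y":0,"z":-0.18,"roll":0}

```text
time: 16.8
tool_pos: [0.4422, 0.1344, 0.2237]
tcp_rot: [2.168, 2.271, 0.003]
wrist_force: [-0.5, 0.3, -2.5]
width: 0.418
grip_force: 50.4
```

```bash
python3 - <<'E'
from h import *
print(bot.read_state()['wrist_force']);go(.6077,.1343,.224,92.65)
E
```

```text
[-0.47147008  0.25737736 -2.47201152]
t 16.8 tcp [0.4422 0.1344 0.2237] yaw 92.66 w 0.418 d/0.5 [-1.550e-02  3.307e-01  1.000e-04] rows 4.0 roll 0.0001
```

servo_tool:
  targets:
    - {"hand":1,"x":-0.001,"y":0.02,"z":0,"roll":0}
    - {"hand":1,"x":-0.003,"y":0.055,"z":0,"roll":0}
    - {"hand":1,"x":-0.005,"y":0.1,"z":0,"roll":0}
    - {"hand":1,"x":-0.007,"y":0.15,"z":0,"roll":0}
    - {"hand":1,"x":-0.009,"y":0.2,"z":0,"roll":0}
    - {"hand":1,"x":-0.012,"y":0.25,"z":0,"roll":0}
    - {"hand":1,"x":-0.014,"y":0.29,"z":0,"roll":0}
    - {"hand":1,"x":-0.0155,"y":0.318,"z":0,"roll":0}
    - {"hand":1,"x":-0.0155,"y":0.33,"z":0,"roll":0}
    - {"hand":1,"x":-0.0155,"y":0.33,"z":0,"roll":0}

```text
time: 17.63
tool_pos: [0.6072, 0.1337, 0.2197]
tcp_rot: [-2.169, -2.27, 0.004]
wrist_force: [0.1, 0.2, -3.6]
width: 0.413
grip_force: 50.7
```

servo_tool:
  targets:
    - {"hand":1,"x":0,"y":0,"z":0,"roll":0}
    - {"hand":1,"x":0,"y":0,"z":0,"roll":0}
    - {"hand":1,"x":0,"y":0,"z":0,"roll":0}

```text
time: 17.88
tool_pos: [0.6056, 0.1341, 0.2218]
tcp_rot: [-2.169, -2.272, 0.001]
wrist_force: [0.4, 0.3, -3.6]
width: 0.412
grip_force: 50.7
```

```bash
python3 - <<'E'
from h import *
go(.6077,.1343,.1373,92.65)
s=read_camera('scene')[:,:,::-1]; t=read_camera('top')[:,:,::-1]
cv2.imwrite('pics/p6.png',np.hstack([cv2.resize(s[140:320,290:490],(400,360)),cv2.resize(t[160:295,180:330],(400,360))]))
E
```

```text
t 17.88 tcp [0.6056 0.1341 0.2218] yaw 92.67 w 0.412 d/0.5 [0.0002 0.0043 0.1691] rows 2.0 roll 0.0001
```

View pics/p6.png

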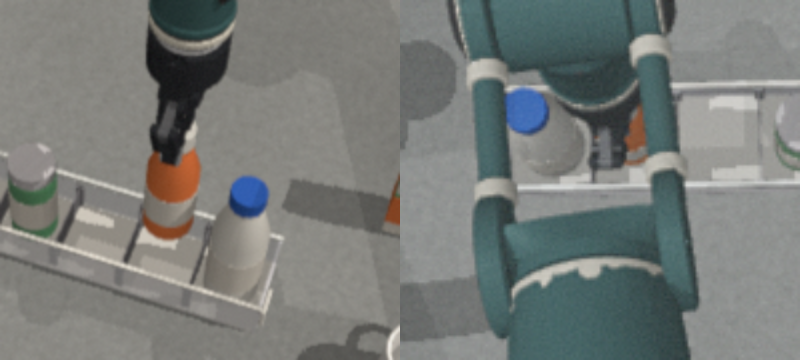

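The bottle hangs upright over the compartment beside the milk bottle, with clearance to it. I'll lower it.

servo_tool:
  targets:
    - {"hand":1,"x":0,"y":0.003,"z":0.015,"roll":0}
    - {"hand":1,"x":0,"y":0.003,"z":0.04,"roll":0}
    - {"hand":1,"x":0,"y":0.003,"z":0.07,"roll":0}
    - {"hand":1,"x":0,"y":0.003,"z":0.1,"roll":0}
    - {"hand":1,"x":0,"y":0.003,"z":0.125,"roll":0}
    - {"hand":1,"x":0,"y":0.003,"z":0.143,"roll":0}
    - {"hand":1,"x":0,"y":0.003,"z":0.153,"roll":0}
    - {"hand":1,"x":0,"y":0.003,"z":0.158,"roll":0}
    - {"hand":1,"x":0,"y":0.003,"z":0.16,"roll":0}
    - {"hand":1,"x":0,"y":0.003,"z":0.16,"roll":0}

```text
time: 18.82
tool_pos: [0.6086, 0.1342, 0.1426]
tcp_rot: [2.169, 2.272, 0.001]
wrist_force: [0.6, -0.4, -1.4]
width: 0.415
grip_force: 50.7
```

```bash
python3 - <<'E'
from h import *
print(bot.read_state()['wrist_force']);go(.6077,.1343,.1373,92.65)
E
```

```text
[ 0.64793529 -0.42569592 -1.41343498]
t 18.82 tcp [0.6086 0.1342 0.1426] yaw 92.66 w 0.415 d/0.5 [ 0.0003 -0.0018  0.0105] rows 0.1 roll 0.0
```

servo_tool:
  targets:
    - {"hand":1,"x":0,"y":0,"z":0.003,"roll":0}
    - {"hand":1,"x":0,"y":0,"z":0.006,"roll":0}
    - {"hand":1,"x":0,"y":0,"z":0.008,"roll":0}
    - {"hand":1,"x":0,"y":0,"z":0.01,"roll":0}
    - {"hand":1,"x":0,"y":0,"z":0.011,"roll":0}
    - {"hand":1,"x":0,"y":0,"z":0.011,"roll":0}

```text
time: 19.32
tool_pos: [0.6086, 0.1342, 0.1374]
tcp_rot: [2.169, 2.272, 0.001]
wrist_force: [0.3, 0.1, 0.5]
width: 0.415
grip_force: 51.0
```

servo_tool:
  targets:
    - {"hand":1,"x":0,"y":0,"z":0.002,"roll":0}
    - {"hand":1,"x":0,"y":0,"z":0.002,"roll":0}
    - {"hand":1,"x":0,"y":0,"z":0.002,"roll":0}

```text
time: 19.57
tool_pos: [0.6088, 0.1342, 0.1373]
tcp_rot: [2.169, 2.272, 0.002]
wrist_force: [-1.4, -0.6, 4.9]
width: 0.415
grip_force: 51.5
```

servo_tool:
  targets:
    - {"hand":0,"x":0,"y":0,"z":0,"roll":0}
    - {"hand":-1,"x":0,"y":0,"z":0,"roll":0}
    - {"hand":-1,"x":0,"y":0,"z":0,"roll":0}
    - {"hand":-1,"x":0,"y":0,"z":0,"roll":0}
    - {"hand":-1,"x":0,"y":0,"z":0,"roll":0}
    - {"hand":-1,"x":0,"y":0,"z":0,"roll":0}
    - {"hand":-1,"x":0,"y":0,"z":-0.02,"roll":0}
    - {"hand":-1,"x":0,"y":0,"z":-0.08,"roll":0}
    - {"hand":-1,"x":0,"y":0,"z":-0.14,"roll":0}
    - {"hand":-1,"x":0,"y":0,"z":-0.18,"roll":0}

```text
time: 20.4
tool_pos: [0.6092, 0.1343, 0.2293]
tcp_rot: [2.168, 2.271, 0.004]
wrist_force: [0.4, -0.8, 0.1]
width: 1.002
grip_force: 0.0
```

```bash
python3 - <<'E'
from h import *
go(.437,.35,.21,92.65)
E
```

```text
t 20.4 tcp [0.6092 0.1343 0.2293] yaw 92.66 w 1.002 d/0.5 [ 0.4468 -0.3241  0.0377] rows 6.6 roll 0.0001
```

servo_tool:
  targets:
    - {"hand":-1,"x":0,"y":-0.08,"z":0,"roll":0}
    - {"hand":-1,"x":0.02,"y":-0.16,"z":0,"roll":0}
    - {"hand":-1,"x":0.07,"y":-0.22,"z":0,"roll":0}
    - {"hand":-1,"x":0.435,"y":-0.324,"z":0.015,"roll":0}
    - {"hand":-1,"x":0.435,"y":-0.324,"z":0.015,"roll":0}
    - {"hand":-1,"x":0.435,"y":-0.324,"z":0.015,"roll":0}
    - {"hand":-1,"x":0.435,"y":-0.324,"z":0.015,"roll":0}
    - {"hand":-1,"x":0.435,"y":-0.324,"z":0.015,"roll":0}
    - {"hand":-1,"x":0.435,"y":-0.324,"z":0.015,"roll":0}
    - {"hand":-1,"x":0.435,"y":-0.324,"z":0.015,"roll":0}

```text
time: 21.23
tool_pos: [0.4358, 0.3451, 0.2188]
tcp_rot: [2.165, 2.275, 0.001]
wrist_force: [0.5, -0.5, 0.1]
width: 1.0
grip_force: 0.0
```

servo_tool:
  targets:
    - {"hand":-1,"x":0,"y":0,"z":0,"roll":0}
    - {"hand":-1,"x":0,"y":0,"z":0,"roll":0}

```text
time: 21.4
tool_pos: [0.4368, 0.3429, 0.2185]
tcp_rot: [2.17, 2.271, 0.0]
wrist_force: [-0.7, 1.8, -0.4]
width: 1.0
grip_force: 0.0
```

```bash
python3 - <<'E'
from h import *
go(.4367,.3816,.095,92.65)
im=read_camera('wrist')[:,:,::-1].copy(); cv2.imwrite('pics/w7.png',im)
hsv=cv2.cvtColor(im,cv2.COLOR_BGR2HSV)
m=cv2.inRange(hsv,(0,0,150),(180,45,255))|cv2.inRange(hsv,(45,80,40),(90,255,255))
for c in blobs(m,(200,60,440,330),400)[:4]:
    q=cv2.minAreaRect(cast('wrist',c[:,0,:],.136).astype(np.float32)); print(cv2.minAreaRect(c),q)
E
```

```text
t 21.4 tcp [0.4368 0.3429 0.2185] yaw 92.59 w 1.0 d/0.5 [0.0773 0.0033 0.247 ] rows 3.1 roll -0.0003
((325.0, 178.0), (88.0, 88.0), 90.0) ((0.4379895329475403, 0.38238078355789185), (0.04923119768500328, 0.049785833805799484), 1.441069483757019)
```

View pics/w7.png

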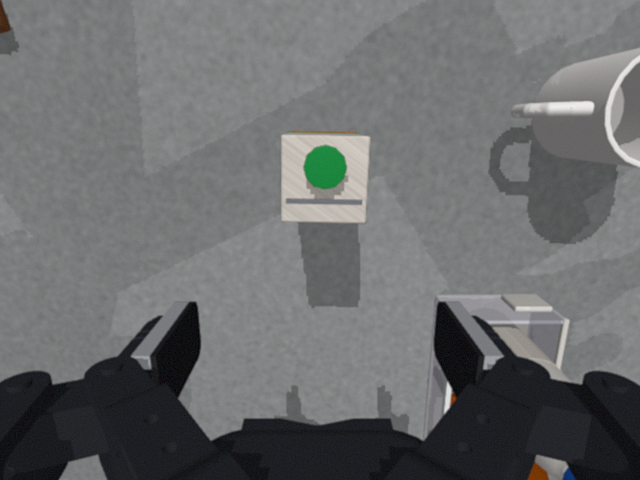

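Carton top is centred at (325, 178), nearly square to the tool. The mug is clear at the right.

servo_tool:
  targets:
    - {"hand":-1,"x":0.06,"y":0.006,"z":0,"roll":0.0065}
    - {"hand":-1,"x":0.079,"y":0.006,"z":0.06,"roll":0.0065}
    - {"hand":-1,"x":0.079,"y":0.006,"z":0.12,"roll":0.0065}
    - {"hand":-1,"x":0.079,"y":0.006,"z":0.18,"roll":0.0065}
    - {"hand":-1,"x":0.079,"y":0.006,"z":0.23,"roll":0.0065}
    - {"hand":-1,"x":0.079,"y":0.006,"z":0.247,"roll":0.0065}
    - {"hand":-1,"x":0.079,"y":0.006,"z":0.247,"roll":0.0065}
    - {"hand":-1,"x":0.079,"y":0.006,"z":0.247,"roll":0.0065}

```text
time: 22.12
tool_pos: [0.4381, 0.383, 0.0952]
tcp_rot: [2.194, 2.249, -0.0]
wrist_force: [0.1, 0.0, 1.1]
width: 0.998
grip_force: 0.0
```

servo_tool:
  targets:
    - {"hand":1,"x":0,"y":0,"z":0,"roll":0}
    - {"hand":1,"x":0,"y":0,"z":0,"roll":0}
    - {"hand":1,"x":0,"y":0,"z":0,"roll":0}
    - {"hand":1,"x":0,"y":0,"z":0,"roll":0}
    - {"hand":1,"x":0,"y":0,"z":0,"roll":0}
    - {"hand":1,"x":0,"y":0,"z":0,"roll":0}
    - {"hand":1,"x":0,"y":0,"z":0,"roll":0}
    - {"hand":1,"x":0,"y":0,"z":0,"roll":0}
    - {"hand":1,"x":0,"y":0,"z":0,"roll":0}
  grip_force: 50

```text
time: 22.87
tool_pos: [0.4389, 0.3846, 0.0969]
tcp_rot: [2.192, 2.25, 0.006]
wrist_force: [1.1, -0.1, 6.3]
width: 0.58
grip_force: 53.1
```

servo_tool:
  targets:
    - {"hand":1,"x":0,"y":0,"z":-0.01,"roll":0}
    - {"hand":1,"x":0,"y":0,"z":-0.03,"roll":0}
    - {"hand":1,"x":0,"y":0,"z":-0.06,"roll":0}
    - {"hand":1,"x":0,"y":0,"z":-0.1,"roll":0}
    - {"hand":1,"x":0,"y":0,"z":-0.14,"roll":0}
    - {"hand":1,"x":0,"y":0,"z":-0.17,"roll":0}
    - {"hand":1,"x":0,"y":0,"z":-0.18,"roll":0}
    - {"hand":1,"x":0,"y":0,"z":-0.18,"roll":0}

```text
time: 23.53
tool_pos: [0.4381, 0.3841, 0.1866]
tcp_rot: [2.192, 2.25, 0.005]
wrist_force: [0.0, 0.0, -3.1]
width: 0.579
grip_force: 52.6
```

```bash
python3 - <<'E'
from h import *
go(.439,.0544,.187,92.65);go(.6115,.0544,.187,92.65)
E
```

```text
t 23.53 tcp [0.4381 0.3841 0.1866] yaw 91.49 w 0.579 d/0.5 [-0.6593 -0.0154 -0.0021] rows 7.9 roll -0.0064
t 23.53 tcp [0.4381 0.3841 0.1866] yaw 91.49 w 0.579 d/0.5 [-0.6683  0.3295 -0.0013] rows 8.9 roll -0.0064
```

servo_tool:
  targets:
    - {"hand":1,"x":-0.02,"y":0,"z":0,"roll":0}
    - {"hand":1,"x":-0.06,"y":0,"z":0,"roll":0}
    - {"hand":1,"x":-0.12,"y":0,"z":0,"roll":0}
    - {"hand":1,"x":-0.19,"y":0,"z":0,"roll":0}
    - {"hand":1,"x":-0.26,"y":0,"z":0,"roll":0}
    - {"hand":1,"x":-0.33,"y":0,"z":0,"roll":-0.003}
    - {"hand":1,"x":-0.4,"y":0,"z":0,"roll":-0.0064}
    - {"hand":1,"x":-0.46,"y":0,"z":0,"roll":-0.0064}
    - {"hand":1,"x":-0.52,"y":0,"z":0,"roll":-0.0064}
    - {"hand":1,"x":-0.57,"y":0,"z":0,"roll":-0.0064}

```text
time: 24.37
tool_pos: [0.4426, 0.0958, 0.1826]
tcp_rot: [-2.169, -2.27, 0.006]
wrist_force: [1.2, -0.3, -3.2]
width: 0.584
grip_force: 52.3
```

servo_tool:
  targets:
    - {"hand":1,"x":-0.04,"y":0.015,"z":0,"roll":0}
    - {"hand":1,"x":-0.07,"y":0.045,"z":0,"roll":0}
    - {"hand":1,"x":-0.09,"y":0.09,"z":0,"roll":0}
    - {"hand":1,"x":-0.098,"y":0.15,"z":0,"roll":0}
    - {"hand":1,"x":-0.1,"y":0.2,"z":0,"roll":0}
    - {"hand":1,"x":-0.1,"y":0.25,"z":0,"roll":0}
    - {"hand":1,"x":-0.1,"y":0.285,"z":0,"roll":0}
    - {"hand":1,"x":-0.1,"y":0.305,"z":0,"roll":0}
    - {"hand":1,"x":-0.1,"y":0.315,"z":0,"roll":0}
    - {"hand":1,"x":-0.1,"y":0.315,"z":0,"roll":0}

```text
time: 25.2
tool_pos: [0.6039, 0.0556, 0.1832]
tcp_rot: [-2.169, -2.271, 0.003]
wrist_force: [0.1, 0.6, -3.9]
width: 0.583
grip_force: 52.9
```

servo_tool:
  targets:
    - {"hand":1,"x":0,"y":0,"z":0,"roll":0}
    - {"hand":1,"x":0,"y":0,"z":0,"roll":0}
    - {"hand":1,"x":0,"y":0,"z":0,"roll":0}

```text
time: 25.45
tool_pos: [0.6034, 0.0559, 0.1846]
tcp_rot: [-2.169, -2.272, 0.001]
wrist_force: [-0.1, -0.6, -1.9]
width: 0.577
grip_force: 52.9
```

```bash
python3 - <<'E'
from h import *
go(.6115,.0544,.1009,92.65)
s=read_camera('scene')[:,:,::-1]
cv2.imwrite('pics/p8.png',cv2.resize(s[140:320,200:470],(675,450)))
E
```

```text
t 25.45 tcp [0.6034 0.0559 0.1846] yaw 92.65 w 0.577 d/0.5 [-0.0038  0.0162  0.1675] rows 2.0 roll 0.0
```

View pics/p8.png

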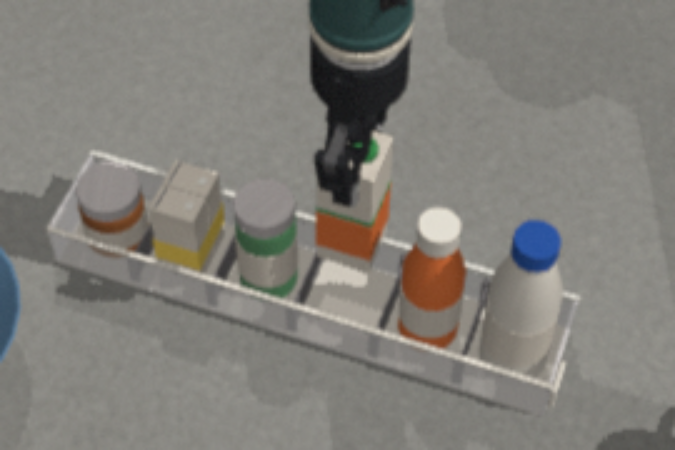

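The other things all stand upright in the right order, and the carton hangs over the last empty compartment. I'll lower it.

servo_tool:
  targets:
    - {"hand":1,"x":-0.003,"y":0.008,"z":0.015,"roll":0}
    - {"hand":1,"x":-0.004,"y":0.013,"z":0.04,"roll":0}
    - {"hand":1,"x":-0.004,"y":0.013,"z":0.07,"roll":0}
    - {"hand":1,"x":-0.004,"y":0.013,"z":0.1,"roll":0}
    - {"hand":1,"x":-0.004,"y":0.013,"z":0.125,"roll":0}
    - {"hand":1,"x":-0.004,"y":0.013,"z":0.142,"roll":0}
    - {"hand":1,"x":-0.004,"y":0.013,"z":0.151,"roll":0}
    - {"hand":1,"x":-0.004,"y":0.013,"z":0.156,"roll":0}
    - {"hand":1,"x":-0.004,"y":0.013,"z":0.159,"roll":0}
    - {"hand":1,"x":-0.004,"y":0.013,"z":0.159,"roll":0}

```text
time: 26.33
tool_pos: [0.6115, 0.0542, 0.1055]
tcp_rot: [2.169, 2.272, 0.001]
wrist_force: [-0.2, -0.1, -2.9]
width: 0.578
grip_force: 52.9
```

servo_tool:
  targets:
    - {"hand":1,"x":0,"y":0,"z":0.002,"roll":0}
    - {"hand":1,"x":0,"y":0,"z":0.004,"roll":0}
    - {"hand":1,"x":0,"y":0,"z":0.006,"roll":0}
    - {"hand":1,"x":0,"y":0,"z":0.007,"roll":0}
    - {"hand":1,"x":0,"y":0,"z":0.007,"roll":0}
    - {"hand":1,"x":0,"y":0,"z":0.007,"roll":0}

```text
time: 26.83
tool_pos: [0.611, 0.0542, 0.1017]
tcp_rot: [2.17, 2.272, 0.0]
wrist_force: [-0.2, -0.1, -2.0]
width: 0.575
grip_force: 52.9
```

servo_tool:
  targets:
    - {"hand":1,"x":0,"y":0,"z":0.001,"roll":0}
    - {"hand":1,"x":0,"y":0,"z":0.002,"roll":0}
    - {"hand":1,"x":0,"y":0,"z":0.003,"roll":0}
    - {"hand":1,"x":0,"y":0,"z":0.003,"roll":0}

```text
time: 27.17
tool_pos: [0.6112, 0.0542, 0.1009]
tcp_rot: [2.169, 2.272, 0.0]
wrist_force: [-1.7, -0.4, 2.9]
width: 0.579
grip_force: 53.4
```

Contact with the floor. I'll release, rise, and back away.

servo_tool:
  targets:
    - {"hand":0,"x":0,"y":0,"z":0,"roll":0}
    - {"hand":-1,"x":0,"y":0,"z":0,"roll":0}
    - {"hand":-1,"x":0,"y":0,"z":0,"roll":0}
    - {"hand":-1,"x":0,"y":0,"z":0,"roll":0}
    - {"hand":-1,"x":0,"y":0,"z":0,"roll":0}
    - {"hand":-1,"x":0,"y":0,"z":0,"roll":0}
    - {"hand":-1,"x":0,"y":0,"z":-0.02,"roll":0}
    - {"hand":-1,"x":0,"y":0,"z":-0.08,"roll":0}
    - {"hand":-1,"x":0,"y":0,"z":-0.15,"roll":0}
    - {"hand":-1,"x":0,"y":0,"z":-0.22,"roll":0}

```text
time: 28.0
tool_pos: [0.6102, 0.0542, 0.2111]
tcp_rot: [-2.169, -2.271, 0.002]
wrist_force: [1.0, -0.1, 0.5]
width: 1.003
grip_force: 0.0
```

servo_tool:
  targets:
    - {"hand":-1,"x":0,"y":0,"z":-0.05,"roll":0}
    - {"hand":-1,"x":0,"y":-0.05,"z":-0.06,"roll":0}
    - {"hand":-1,"x":0,"y":-0.12,"z":-0.06,"roll":0}
    - {"hand":-1,"x":0,"y":-0.2,"z":-0.06,"roll":0}
    - {"hand":-1,"x":0,"y":-0.28,"z":-0.06,"roll":0}
    - {"hand":-1,"x":0,"y":-0.34,"z":-0.06,"roll":0}
    - {"hand":-1,"x":0,"y":-0.34,"z":-0.06,"roll":0}
    - {"hand":-1,"x":0,"y":-0.34,"z":-0.06,"roll":0}

```text
time: 28.67
tool_pos: [0.4404, 0.0464, 0.2411]
tcp_rot: [2.168, 2.271, 0.003]
wrist_force: [-0.3, -0.7, -0.1]
width: 1.001
grip_force: 0.0
```

```bash
python3 - <<'E'
from h import *
go(.44,.05,.2)
s=read_camera('scene')[:,:,::-1]; t=read_camera('top')[:,:,::-1]
cv2.imwrite('pics/p9.png',np.vstack([cv2.resize(s[180:310,200:470],(600,289)),cv2.resize(t[160:260,205:425],(600,273))]))
E
```

```text
t 28.67 tcp [0.4404 0.0464 0.2411] yaw 92.64 w 1.001 d/0.5 [ 0.0073 -0.0006  0.0822] rows 1.0 roll None
```

View pics/p9.png

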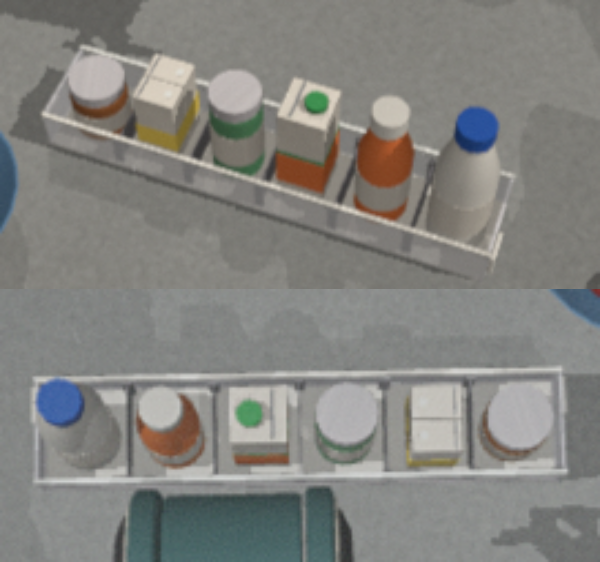

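All six compartments are filled in descending order, everything is upright, and the twins stand side by side. I'll hand it in.

```bash
python3 -c "
from workcell import ticket
print(ticket.finish_job())"
```

```text
the job is handed in; nothing more can be done
None
```

The job is handed in at about 29 s of the 106 s; the hand-in gave no verdict. From the milk bottle, the row runs juice bottle, carton, pickle jar, twin pair, low jar, all upright in the last pictures; the twins were lifted together in one grasp, and the mug and food box were never touched.

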